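# Lock the cream nozzle into the filling machine

### The arm

A 6-joint arm with a two-finger parallel gripper is mounted at the origin on the work surface. World frame = base frame: x ahead of the robot, y to its left, z up, the work surface at z = 0. Lengths are in mm, angles in rad, forces in N, time in s.
With the tool pointing down it reaches from about 350 to 775 mm from the base axis. Payload 7.3 kg.
Tool frame: the origin (TCP) lies midway between the tips of the shut fingers; the grasp point (between the pads) lies 19 mm behind it; z points along the fingers, y is the line along which they close (so a half turn about z gives the same grasp; the last joint's range is limited). The gripper opens to 92 mm and grips with 3 to 60 N. Pads are 19 mm wide; open, the fingers measure 130 mm over their backs; the gripper's body (75 mm by 190 mm) begins 47 mm behind the grasp point.
Start: joints at [-1.489, 0.342, 1.524, -0, 1.275, -0.146], TCP at [118.585, -511.451, 226.741] pointing down, gripper open.
Joint ranges: [-2.53, 2.53], [-0.77, 2.02], [0.04, 2.7], [-1, 4.14], [0.28, 2.66], [-3.11, 3.11]. Speed limits (rad/s): [2.57, 2.57, 3.14, 3.14, 3.14, 3.14].

### API

Orientations are given as a unit quaternion [w, x, y, z].
In Python, from plant import robot, claw, read_camera, camera_info, search_frame, cut_out, tip_of, current_clock, current_q, current_joint_velocities, current_effort, current_tool_pos, current_eef_rot, current_force, current_ft_torque, current_grip_width, current_gripper_force gives the robot as it stands. The module is installed in compiled form; this text tells all that it offers. Calls block until the motion is done:
- robot.move_ptp(position, orientation): joint-space move of the TCP to a pose.
- robot.movel(position, orientation=None, rate=150): straight line of the TCP; orientation=None keeps the orientation; rate is the mean speed in mm/s.
- robot.move_j(angles): joint-space move.
- claw.gripper_to(opening, effort=None): opening from 0.0 (shut) to 1.0 (fully open); effort is the grip in N (None keeps the last); returns when the fingers have stopped.
- robot.sleep(seconds).
- robot.solve_ik(position, orientation): joint angles nearest the present ones, or None.
- read_camera(name): name is "scene" or "top"; returns (picture, depth): 480x640x3 uint8, blue, green, red; 480x640 float32, mm along the optical axis (not along the pixel's ray), 0 where there is no reading.
- camera_info(name): a dict with "fovy" (degrees; the focal length in pixels is half the picture's height over the tangent of half this angle, whatever the lens; pixels are square), "cx", "cy" (the principal point, pixels), "extrinsics" (4x4, takes a point from camera to world coordinates). Camera axes: x right, y down, z forward; pixel columns grow to the right and rows downward; lengths in mm; the calibration is good to about 2 mm. A picture is of the moment at which its call begins. camera_info takes no time and is no camera call.
A pose or a line that the arm cannot do raises robot.IKError and nothing moves.
- robot.job_done(): hands the job in; it is judged then, once.
Trained networks look in the newest picture that a camera, given by its name, has taken for a name from the list of things; names that differ only in an ending like _2 or _b are one class to them, and where a whole thing is asked for, a point or a joint stands for the part that bears it (a point fixed in the world has none). Each returns a list of dicts, best first, with "confidence" (0 to 1); they miss things now and then, are a little off and sometimes report something else, mostly with a low value. They report only what shows in the picture. A call takes as long as a camera call.
- search_frame(camera, thing): "xy" ([column, row] in pixels, amid what is visible of it).
- cut_out(camera, thing): "pixels" (480x640 bool, what is visible of it) and "xy" ([column, row] in pixels, amid what is visible of it).
- tip_of(camera, thing): "xy" ([column, row] in pixels: a listed point, or the origin of a listed thing).
Readings, each from a call of its own:
- current_clock(): time.
- current_q(): joint angles.
- current_joint_velocities(): joint speeds.
- current_effort(): joint torques, N m.
- current_tool_pos(): TCP position.
- current_eef_rot(): TCP orientation.
- current_force(): force on the tool from outside, world axes, zero at the start.
- current_ft_torque(): the same for the moment, N m.
- current_grip_width(): opening from 0.0 (shut) to 1.0 (fully open).
- current_gripper_force(): force on a finger pad.
Only numpy, scipy, OpenCV 4.12 (cv2) and the standard library are available. Lean on these libraries where they do the work, as an engineer would, in place of code of your own. Each camera call takes 0.05 s, during which the arm holds its last target. There are 200 camera calls.

### The job

Fit the cream nozzle to the filling machine: take it off its blue stand by the yellow handle, lift it straight up into the round collar under the machine's head with the handle below the green tab, and twist it clockwise (seen from above) until the handle is below the red tab. Let the lugs settle down into their notches and let go, so that the nozzle hangs locked and level in the collar. Leave the puffs lying in the wooden tray.

Things in the scene. Friction and masses are not known exactly. Their poses are not given: they have to be found in the camera images.
- nozzle: Loose bayonet nozzle, about 220 g, like a small portafilter. Origin: centre of the spout's lower end; z up its axis, x outward along the handle. Aluminium spout 22 mm across, z 0-25 mm; cup 58 mm across, z 25-75 mm. Yellow handle: straight level bar 18 mm wide, 22 mm tall (z 34-56 mm), 45 to 170 mm from the axis. Centre of mass on the handle's side, about 20 mm off the axis.
- grip (a point): A point in the middle of the nozzle's yellow handle, 120 mm out from the nozzle's axis, 45 mm above the nozzle's origin: a good place to take it from above. Same axes as the nozzle.
- lugs (a point): Point on the nozzle's axis at the undersides of its three brass lugs, 69 mm above its origin. The lugs (z 69-75 mm, flush with the cup's top) are 120 degrees apart, one right above the handle, each 16 mm wide, reaching 41 mm from the axis.
- stand: Fixed blue ring, 80 mm outside, 48 mm inside, 35 mm tall, origin at the centre of its underside. At the start the nozzle's cup rests on its top with the spout inside it (spout end 10 mm above the table): lift the nozzle straight up by at least 35 mm to clear it.
- collar (a point): Centre of the round collar's lower rim, 190 mm above the table, open downward, axes as the machine. Inside, the ledges leave a 64 mm opening; the bore above them is 90 mm, the ceiling 21 mm above the rim. Three entry gaps 28 mm wide, one below the green tab, the others 120 degrees on, let the lugs pass up. To turn, lug undersides must be 8 to 15 mm above the rim (11 to 12 is best).
- green_tab (a point): Green tab on the collar's outside, 60 mm from its axis, 30 mm above the rim: the handle's direction, seen from above, when the nozzle goes up.
- red_tab (a point): Red tab, placed likewise, 51 degrees clockwise (from above) of the green one: the handle's direction when locked. Clockwise of each entry gap come a sill (top 8 mm above the rim), a notch 23 mm wide for the 16 mm lug (floor 5 mm above the rim, where the lug rests when locked) and an end stop about 5 degrees past the locked direction.
- locked_grip (a point): Fixed point of the machine's frame where point grip lies when the nozzle is locked: 120 mm from the collar's axis below the red tab's direction, 19 mm below the rim.
- puff0: Loose brown puff, 76 mm across, 50 mm tall, 70 g, origin at its underside, lying in the wooden tray (150 x 260 mm, 25 mm high) beyond the work; to be left there.
- puff1: Loose dark chocolate puff, same size, in the tray; to be left there.
- machine: Fixed steel filling machine. Origin on the table straight below the collar's centre, z up. Its head, 104 mm across, reaches 90 mm above the collar's rim; a pipe 52 mm thick leads from it along this frame's +y to a tall cabinet that begins 310 mm from the axis. Under the head lies a drip tray 12 mm high.

How it is judged (in metres and radians):
On the way:
1. the nozzle's lugs have been lifted through the entry gaps, above the sills inside the collar (z of lugs in the frame of collar above 0.0082 m and horizontal distance between lugs and collar below 0.008 m), for 0.1 s.
At the end, for the whole second after the job is handed in: The nozzle hangs at rest by itself in the collar: axis within 6 mm of the collar's, lug undersides 3 to 6.6 mm above the collar's rim (down in the notches, not on the sills), upright within 0.06 rad, grip point within 20 mm horizontally of its locked place below the red tab (horizontal distance between lugs and collar below 0.006 m and z of lugs in the frame of collar between 0.003 and 0.0066 m and horizontal distance between grip and locked_grip below 0.02 m and angle between nozzle's own z axis and vertical below 0.06 rad and linear speed of nozzle below 0.02 m/s); the robot touches nothing.
It fails at once if a puff in the tray is shoved more than 40 mm (distance of any of puff0, puff1 from where it was at the start of the episode above 0.04 m).
It also fails if it takes over 54 s, if anything falls off the work surface, if the arm or the gripper's body presses on something with over 40 N, if the wrist force passes 120 N, or if a joint passes its speed limit or range.

## Working session

There is one attempt and no reset: what is moved stays moved. The work goes in short steps, each a Python script; the robot and the scene stay as the last script left them, time stands still between calls to the robot, and variables do not carry over. Pictures are saved under pics/ and viewed, at most 10 in all, crops included, and the job is handed in when it is done.

```bash
mkdir -p pics
cat > h.py <<'E'
import numpy as np, cv2
from plant import *
def K(n):
    c=camera_info(n); return c, 240/np.tan(np.radians(c["fovy"])/2)
def ray(n,xy):
    c,f=K(n);E=np.array(c["extrinsics"]);d=np.array([(xy[0]-c["cx"])/f,(xy[1]-c["cy"])/f,1.])
    return E[:3,3],E[:3,:3]@d
def at_z(n,xy,z):
    o,d=ray(n,xy);return o+d*(z-o[2])/d[2]
def tri(a,b):
    (o1,d1),(o2,d2)=a,b
    s=np.linalg.lstsq(np.c_[d1,-d2],o2-o1,rcond=None)[0]
    p,q=o1+s[0]*d1,o2+s[1]*d2
    return (p+q)/2,np.linalg.norm(p-q)
def proj(n,p):
    c,f=K(n);E=np.array(c["extrinsics"]);v=E[:3,:3].T@(np.array(p)-E[:3,3]);return [c["cx"]+f*v[0]/v[2],c["cy"]+f*v[1]/v[2]]
def cloud(n,depth):
    c,f=K(n);E=np.array(c["extrinsics"]);v,u=np.mgrid[:480,:640]
    P=np.stack([(u-c["cx"])/f*depth,(v-c["cy"])/f*depth,depth],-1);return P@E[:3,:3].T+E[:3,3]
E
python3 - <<'E'
from h import *
np.set_printoptions(precision=1,suppress=True)
for n in("scene","top"):
    im,d=read_camera(n);cv2.imwrite(f"pics/{n}0.png",im);np.save(f"d_{n}",d)
    c,f=K(n);print(n,f,c["cx"],c["cy"],np.array(c["extrinsics"]).tolist())
T={}
for t in["nozzle","grip","lugs","stand","collar","green_tab","red_tab","locked_grip","machine","puff0"]:
    for n in("scene","top"):
        r=tip_of(n,t)[:2];print(t,n,[(np.array(x["xy"]).round(1).tolist(),round(x["confidence"],2)) for x in r])
        if r:T[t,n]=r[0]["xy"]
    if(t,"scene")in T and(t,"top")in T:print("   ",*tri(ray("scene",T[t,"scene"]),ray("top",T[t,"top"])))
print(current_clock())
E
```

```text
scene 454.4501818291057 315.0049660210268 234.45516308308282 [[-0.5461322955191025, 0.5763355283280778, -0.6079283465819234, 1135.999460772963], [0.8376683877782541, 0.3695263170158846, -0.40219643602306626, 260.60967884782553], [-0.007154572525049458, -0.7288948208208583, -0.6845883086005139, 779.0256845447814], [0.0, 0.0, 0.0, 1.0]]
top 494.6655448340611 318.8504802901306 242.33741449318453 [[-0.004510561038712045, -0.9937947454160397, 0.11113801699951706, 495.46609181782657], [-0.9993327264070119, 0.00045130551381748166, -0.036522571859905525, -75.34207313537647], [0.03624578280358722, -0.11122859482526105, -0.9931336480666403, 1086.0890194189992], [0.0, 0.0, 0.0, 1.0]]
nozzle scene [([274.3, 259.1], 0.67)]
nozzle top [([373.8, 262.5], 0.56)]
    [ 570.3 -233.5    1.9] 6.384880458791042
grip scene [([237.9, 219.0], 0.85)]
grip top [([434.4, 274.0], 0.94)]
    [ 543.7 -356.9   49.5] 1.2494357476868643
lugs scene [([269.8, 228.7], 0.86)]
lugs top [([380.2, 258.8], 0.72)]
    [ 571.9 -233.8  100. ] 2.2102763740987035
stand scene [([270.5, 260.5], 0.77)]
stand top [([374.9, 264.6], 0.66)]
    [ 568.8 -241.5   -9.7] 2.5149741847629263
collar scene [([272.0, 260.3], 0.72)]
collar top [([376.0, 262.7], 0.3)]
    [ 570.7 -240.1   -5.8] 5.270460548631776
green_tab scene [([419.9, 272.1], 0.7)]
green_tab top [([185.8, 227.8], 0.85)]
    [618.7 126.5 216.4] 0.48682827067832296
red_tab scene [([433.9, 250.8], 0.97)]
red_tab top [([183.7, 252.6], 0.88)]
    [573.1 128.  228.6] 3.4303289037283524
locked_grip scene []
locked_grip top [([220.5, 270.2], 0.97)]
machine scene [([432.8, 353.1], 0.97)]
machine top [([182.5, 253.2], 0.56)]
    [595.2 183.  -10.7] 4.895613113431759
puff0 scene [([263.7, 325.1], 0.69), ([226.3, 301.3], 0.64)]
puff0 top [([377.5, 188.4], 0.96), ([325.2, 188.9], 0.77)]
    [ 724.5 -208.   -40.6] 100.9275613301276
1.1
```

View pics/scene0.png

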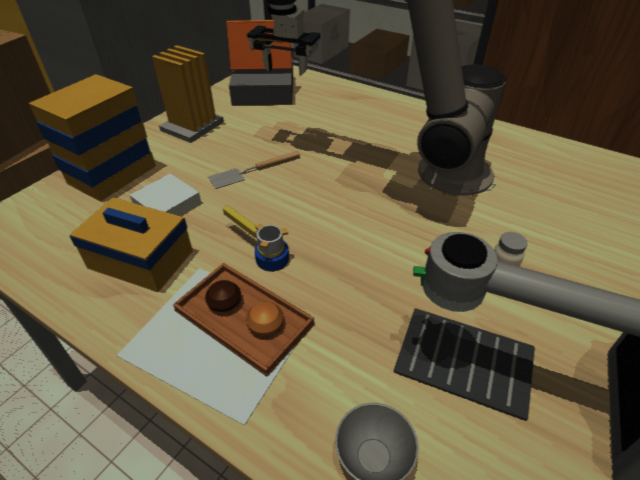

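View pics/top0.png

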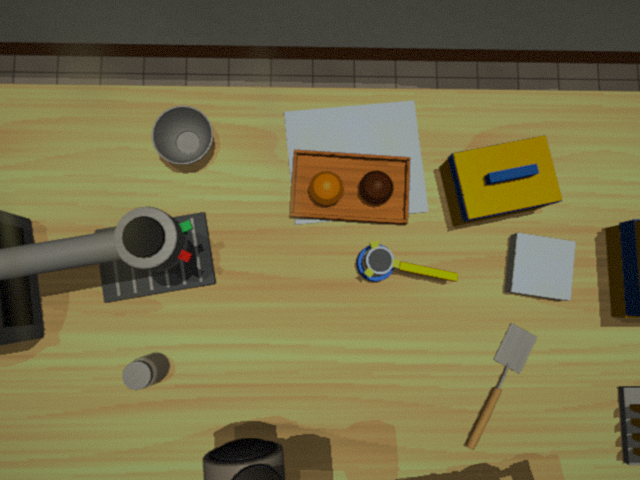

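The scene view shows the nozzle on its blue stand at (270,245), its handle running to (230,212), and the machine head at (460,265). In the top view the cup is at (378,262), the handle end at (455,277), the head at (146,237), the green tab at (186,226) and the red tab at (185,256). The "collar" and "machine" detections are mistaken, so I'll fit the head and tabs geometrically.

Run:
```python
from h import *
np.set_printoptions(precision=1,suppress=True)
from scipy.optimize import least_squares
def circ(P,r):
    # boundary via hull
    h=cv2.convexHull(P.astype(np.float32))[:,0]
    s=least_squares(lambda c:np.hypot(*(h-c[:2]).T)-c[2],[*h.mean(0),r],loss="soft_l1");return s.x,np.abs(s.fun).mean()
for n in("scene","top"):
    im=cv2.imread(f"pics/{n}0.png");P=cloud(n,np.load(f"d_{n}.npy"));hsv=cv2.cvtColor(im,cv2.COLOR_BGR2HSV)
    X,Y,Z=P[...,0],P[...,1],P[...,2]
    reg=(np.abs(X-600)<120)&(np.abs(Y-175)<110)
    m=reg&(Z>272)&(Z<290)&(Y<175+90);print(n,"head z",np.median(Z[m]),m.sum(),circ(P[m][:,:2],52))
    pipe=(np.abs(X-600)<120)&(Y>265)&(Y<420)&(Z>150)&(Z<320)
    if pipe.sum()>50:
        q=P[pipe];print(" pipe slope dx/dy",np.polyfit(q[:,1],q[:,0],1),"z",q[:,2].max())
    for nm,lo,hi in(("green",50,80),("red",0,6)):
        c=(hsv[...,0]>=lo)&(hsv[...,0]<=hi)&(hsv[...,1]>180)&(hsv[...,2]>90)&(Z>150)&(Z<260)
        v,u=np.nonzero(c)
        if len(u):print(" ",nm,len(u),u.mean(),v.mean(),at_z(n,(u.mean(),v.mean()),220),np.median(P[c],0))
    nz=(np.abs(X-560)<80)&(Y>-450)&(Y<-190)
    y=nz&(hsv[...,0]>20)&(hsv[...,0]<35)&(hsv[...,1]>180)&(hsv[...,2]>70)&(Z>35)&(Z<80)&(Y<-270)
    q=P[y];c,w=q[:,:2].mean(0),np.linalg.eigh(np.cov(q[:,:2].T))[1][:,1];w*=-np.sign(w[1])
    s=(q[:,:2]-c)@w;print("  handle c",c,"dir",np.degrees(np.arctan2(w[1],w[0])),"ends",c+w*s.min(),c+w*s.max(),"z pct",np.percentile(q[:,2],[10,50,90]))
    t=nz&(Z>76)&(Z<96)&(Y>-290);print("  cup top",np.median(Z[t]),t.sum(),circ(P[t][:,:2],30))
```

```text
scene head z 281.99919171819226 1251 (array([595.2, 179.3,  46.2]), np.float64(1.6646520401633602))
 pipe slope dx/dy [ -0.2 640.1] z 267.78371685655486
  red 9 427.22222222222223 249.66666666666666 [567.  116.7 220. ] [570.6 117.4 222.8]
  handle c [ 556.8 -340.9] dir -101.66042098686182 ends [ 567.6 -288.3] [ 545.  -397.9] z pct [56.2 60.1 63.2]
  cup top 84.68449558076736 511 (array([ 571.7, -235.5,   40.4]), np.float64(3.4043728320591287))
top head z 282.5369932523855 1981 (array([595.1, 180.5,  49.8]), np.float64(0.500784897724641))
 pipe slope dx/dy [ -0.2 624.1] z 270.6396222314755
  green 73 185.76712328767124 226.0 [621.3 126.  220. ] [620.6 124.8 224.4]
  red 104 184.4903846153846 255.59615384615384 [569.3 126.9 220. ] [568.4 126.  224.2]
  handle c [ 549.  -339.4] dir -101.62441220700117 ends [ 561.3 -279.6] [ 536.3 -401.4] z pct [62.2 65.6 68. ]
  cup top 85.76222061973931 785 (array([ 571.4, -235.6,   40.4]), np.float64(3.5911707060254097))
```

```bash
cat >> h.py <<'E'
from scipy.spatial.transform import Rotation as Ro
FLIP=1
def ori(deg,flip=FLIP):
    a=np.radians(deg);x=flip*np.array([np.cos(a),np.sin(a),0]);z=np.array([0,0,-1.]);y=np.cross(z,x)
    q=Ro.from_matrix(np.c_[x,y,z]).as_quat();return [q[3],*q[:3]]
def gp(axis,deg,zt,r=120):
    a=np.radians(deg);return [axis[0]+r*np.cos(a),axis[1]+r*np.sin(a),zt]
NA,ND=np.array([570.9,-235.2]),-101.6
CA,GD,RD=np.array([595.2,180.]),-64.7,-115.7
E
python3 - <<'E'
from h import *
np.set_printoptions(precision=2,suppress=True)
for f in(1,-1):
    for p in[(NA,ND,136),(NA,ND,36),(NA,ND,106),(CA,GD,110),(CA,GD,160),(CA,RD,160)]:
        print(f,np.array(robot.solve_ik(gp(*p),ori(p[1],f)) ))
E
```

```text
1 [-0.69  0.65  1.27 -0.    1.22  2.65]
1 [-0.69  0.75  1.37 -0.    1.02  2.65]
1 [-0.69  0.68  1.3  -0.    1.16  2.65]
1 [-0.01  0.67  1.3  -0.    1.17  2.69]
1 [-0.01  0.63  1.24 -0.    1.27  2.69]
1 [-0.01  0.44  1.56 -0.    1.14 -2.7 ]
-1 [-0.69  0.65  1.27 -0.    1.22 -0.49]
-1 [-0.69  0.75  1.37 -0.    1.02 -0.49]
-1 [-0.69  0.68  1.3  -0.    1.16 -0.49]
-1 [-0.01  0.67  1.3  -0.    1.17 -0.45]
-1 [-0.01  0.63  1.24 -0.    1.27 -0.45]
-1 [-0.01  0.44  1.56 -0.    1.14  0.44]
```

```bash
sed -i 's/^FLIP=1/FLIP=-1/' h.py
python3 - <<'E'
from h import *
np.set_printoptions(precision=2,suppress=True)
robot.move_ptp(gp(NA,ND,110),ori(ND))
robot.movel(gp(NA,ND,36))
print(current_clock(),current_tool_pos(),current_force())
claw.gripper_to(0.0,50);print("w",current_grip_width()*92,current_gripper_force(),current_force())
robot.movel(gp(NA,ND,106),rate=80);robot.sleep(.2)
print(current_clock(),current_grip_width()*92,current_force(),current_ft_torque())
for n in("scene","top"):
    im,d=read_camera(n);cv2.imwrite(f"pics/{n}1.png",im);np.save(f"d_{n}1",d)
a=cv2.imread("pics/scene1.png")[130:330,150:350];b=cv2.imread("pics/top1.png")[170:370,300:500]
cv2.imwrite("pics/lift.png",cv2.resize(np.hstack([a,b]),(800,400)))
E
```

```text
3.4667 [ 546.98 -353.5    36.8 ] [-0.03 -0.33 -0.15]
w 17.820540317209947 49.999884366989136 [-0.08  0.3  -0.34]
5.8333 17.524113452390818 [ 0.07 -0.17 -3.  ] [-0.3  -0.01 -0.  ]
```

View pics/lift.png

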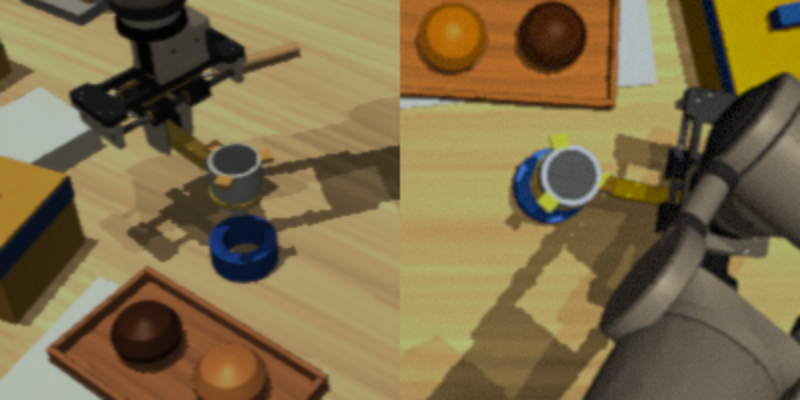

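The nozzle is lifted clear of the stand: the cup is at crop (235,170) on the left and (570,175) on the right, and looks roughly level. I'll measure its tilt and offset in the grip from depth.

```bash
cat >> h.py <<'E'
from scipy.optimize import least_squares
def rim(n,d,im,guess,zlo,zhi):
    """cup top rim: plane tilt + circle centre of rim (grey pixels, outer r 29)"""
    P=cloud(n,d);s=cv2.cvtColor(im,cv2.COLOR_BGR2HSV)[...,1]
    m=(np.hypot(P[...,0]-guess[0],P[...,1]-guess[1])<45)&(P[...,2]>zlo)&(P[...,2]<zhi)
    q=P[m];A=np.c_[q[:,:2]-guess,np.ones(len(q))]
    pl=least_squares(lambda k:A@k-q[:,2],[0,0,q[:,2].mean()],loss="soft_l1").x
    g=P[m&(s<90)];h=cv2.convexHull(g[:,:2].astype(np.float32))[:,0]
    c=least_squares(lambda c:np.hypot(*(h-c[:2]).T)-c[2],[*guess,29],loss="soft_l1").x
    return pl,c,len(q)
E
python3 - <<'E'
from h import *
np.set_printoptions(precision=3,suppress=True)
print(current_tool_pos())
for n in("scene","top"):
    for t,z in(("0",85),("1",155)):
        d=np.load(f"d_{n}.npy" if t=="0" else f"d_{n}1.npy");im=cv2.imread(f"pics/{n}{t}.png")
        print(n,t,*rim(n,d,im,NA,z-12,z+10))
E
```

```text
[ 546.631 -352.689  105.617]
scene 0 [-0.017 -0.013 84.544] [ 570.503 -235.566   29.544] 528
scene 1 [ -0.016  -0.019 153.486] [ 571.34  -235.469   29.049] 552
top 0 [-0.    -0.    85.767] [ 570.95  -234.994   29.092] 785
top 1 [ -0.004  -0.007 154.781] [ 570.591 -234.975   29.011] 898
```

Run:
```python
from h import *
np.set_printoptions(precision=2,suppress=True)
CA=np.array([595.2,180.2])
robot.movel(gp(CA,GD,106),ori(GD),rate=150)
print(current_tool_pos())
robot.movel(gp(CA,GD,135),rate=80);robot.sleep(.3)
print(current_clock(),current_tool_pos(),current_force(),current_ft_torque())
for n in("scene","top"):
    im,d=read_camera(n);cv2.imwrite(f"pics/{n}2.png",im);np.save(f"d_{n}2",d)
a=cv2.imread("pics/scene2.png")[180:380,340:540];b=cv2.imread("pics/top2.png")[140:340,80:280]
cv2.imwrite("pics/under.png",cv2.resize(np.hstack([a,b]),(800,400)))
```

```text
[646.47  71.29 106.03]
9.8083 [646.24  71.7  134.48] [ 0.54  0.06 -3.29] [-0.23 -0.18 -0.03]
```

View pics/under.png

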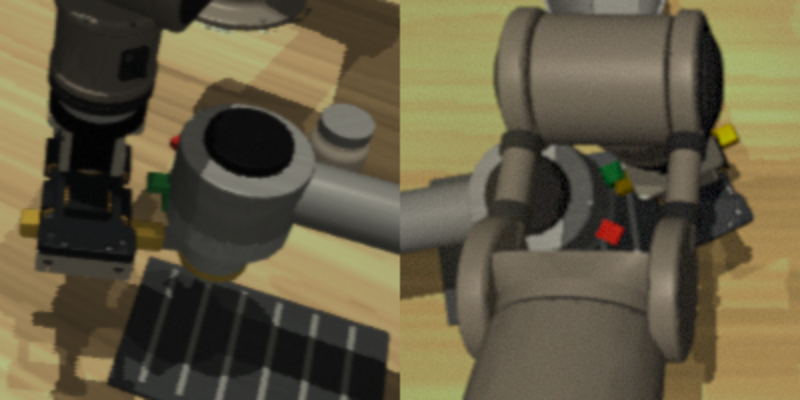

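The handle lies below the green tab (left crop, tab at (160,183), handle at (148,235)) and the cup sits under the head. Next I'll raise it in small steps, watching the force.

Run:
```python
from h import *
np.set_printoptions(precision=2,suppress=True)
CA=np.array([595.2,180.2])
for z in(140,144,148,152,155,158.5):
    robot.movel(gp(CA,GD,z),rate=30)
    f=np.array(current_force());print(z,np.round(current_tool_pos(),1),f,np.array(current_ft_torque()))
    if np.linalg.norm(f-[0.5,0,-3.2])>12:print("STOP");break
print(current_clock())
for n in("scene",):
    im,d=read_camera(n);cv2.imwrite(f"pics/{n}3.png",im);np.save(f"d_{n}3",d)
cv2.imwrite("pics/in.png",cv2.resize(im[190:340,340:540],(800,600)))
```

```text
140 [646.7  71.7 140.5] [-0.81 -0.35 -2.41] [-0.28 -0.2  -0.01]
144 [646.7  71.7 144.3] [ 0.27 -0.66 -2.46] [-0.26 -0.24 -0.04]
148 [646.7  71.7 148.3] [ 0.18 -0.22 -2.66] [-0.23 -0.26  0.  ]
152 [646.7  71.7 152.3] [-0.2   0.5  -2.45] [-0.24 -0.18 -0.03]
155 [646.6  71.7 155.3] [-0.01 -0.59 -2.55] [-0.21 -0.23  0.03]
158.5 [646.6  71.7 158.8] [-0.24  0.21 -2.73] [-0.23 -0.26  0.02]
11.5917
```

View pics/in.png

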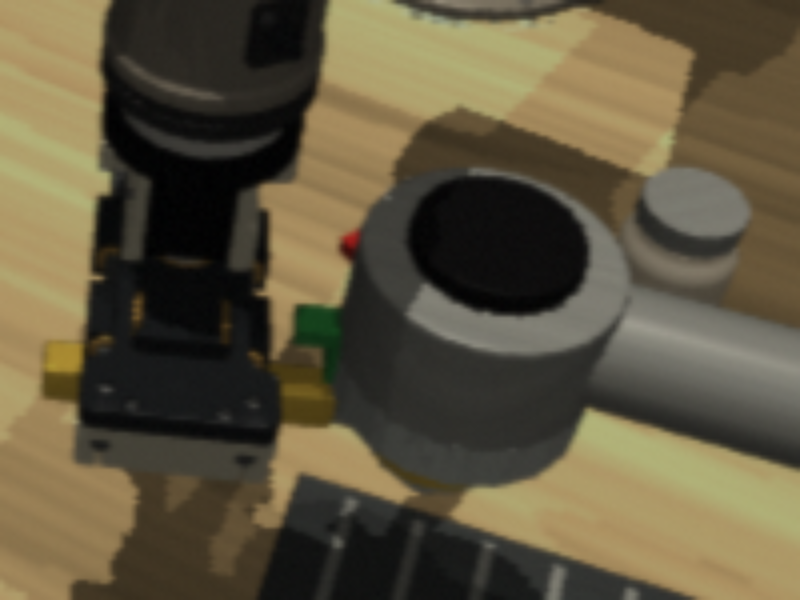

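The lugs went up through the gaps with no contact force; only the brass base of the cup shows below the rim. Now the clockwise twist.

Run:
```python
from h import *
np.set_printoptions(precision=2,suppress=True)
CA=np.array([595.2,180.2]);robot.sleep(.2);T0=np.array(current_ft_torque())
for a in np.linspace(GD,RD,18)[1:]:
    robot.movel(gp(CA,a,158.3),ori(a),rate=40)
    f=np.array(current_force());t=np.array(current_ft_torque());print(round(a,1),np.round(current_tool_pos(),1),f,t)
    if np.linalg.norm(f-[0,0,-2.6])>15:print("STOP");break
robot.sleep(.3);print(current_clock(),current_force(),current_ft_torque(),current_grip_width()*92)
for n in("scene","top"):
    im,d=read_camera(n);cv2.imwrite(f"pics/{n}4.png",im)
```

```text
-67.7 [640.7  69.1 158.4] [ 0.15  0.2  -3.75] [-0.25 -0.27  0.03]
-70.7 [635.   67.  158.4] [-0.8   0.08 -2.95] [-0.19 -0.23  0.  ]
-73.7 [629.1  65.1 158.4] [ 0.07 -0.08 -3.29] [-0.28 -0.2   0.03]
-76.7 [623.   63.4 158.4] [-0.46 -0.82 -3.44] [-0.26 -0.15  0.  ]
-79.7 [616.9  62.2 158.4] [-0.36  0.54 -2.57] [-0.29 -0.19 -0.06]
-82.7 [610.7  61.2 158.4] [ 1.12 -0.86 -2.3 ] [-0.29 -0.17  0.02]
-85.7 [604.4  60.6 158.4] [-0.35 -0.67 -2.04] [-0.28 -0.15 -0.02]
-88.7 [598.1  60.3 158.4] [ 0.21  0.28 -1.79] [-0.28 -0.14  0.01]
-91.7 [591.9  60.3 158.4] [-0.52 -0.05 -3.02] [-0.27 -0.14  0.02]
-94.7 [585.6  60.6 158.4] [ 0.26  0.51 -2.91] [-0.28 -0.07  0.01]
-97.7 [579.4  61.3 158.4] [ 0.55  0.16 -2.04] [-0.29 -0.02 -0.  ]
-100.7 [573.2  62.3 158.4] [-0.27 -0.27 -3.19] [-0.3  -0.05  0.04]
-103.7 [567.   63.6 158.4] [-0.36 -0.23 -3.87] [-0.29 -0.06 -0.02]
-106.7 [561.   65.2 158.4] [-0.3  -0.45 -2.24] [-0.3  -0.04 -0.02]
-109.7 [555.   67.2 158.4] [-0.29 -0.33 -3.04] [-0.22  0.03 -0.  ]
-112.7 [549.1  69.5 158.4] [-0.41 -0.94 -2.12] [-0.33  0.02  0.02]
-115.7 [543.4  72.  158.4] [-0.04 -0.78 -1.89] [-0.28  0.01  0.02]
17.3833 [ 0.4   0.31 -2.68] [-0.27  0.04 -0.03] 17.550994615584756
```

Run:
```python
from h import *
np.set_printoptions(precision=2,suppress=True)
CA=np.array([595.2,180.2])
for z in(156.5,155.5,154.5,153.5,152.8,152.2,151.6,151,150.5):
    robot.movel(gp(CA,RD,z),rate=10);robot.sleep(.15)
    f=np.mean([current_force() for _ in range(5)],0);print(z,np.round(current_tool_pos(),2),f,np.array(current_ft_torque()))
    if f[2]>1.5 or np.hypot(*f[:2])>8:print("contact");break
print(current_clock())
for n in("scene","top"):
    im,d=read_camera(n);cv2.imwrite(f"pics/{n}5.png",im)
    if n=="scene":cv2.imwrite("pics/down.png",cv2.resize(im[190:340,340:540],(800,600)))
```

```text
156.5 [543.2   72.08 156.54] [-0.66  0.21 -2.42] [-0.25  0.03 -0.06]
155.5 [543.18  72.05 155.51] [ 0.09  0.6  -3.15] [-0.27  0.02 -0.02]
154.5 [543.15  72.07 154.5 ] [-0.44 -0.03 -2.19] [-0.25  0.07 -0.03]
153.5 [543.17  72.06 153.5 ] [-0.94 -0.39 -2.15] [-0.28  0.05  0.02]
152.8 [543.16  72.07 152.81] [-0.01 -0.67 -2.85] [-0.24  0.04  0.01]
152.2 [543.25  72.12 152.3 ] [ 0.29  0.57 -1.66] [-0.15 -0.03  0.  ]
151.6 [543.37  72.15 151.86] [0.04 0.48 1.23] [ 0.05 -0.11  0.07]
151 [543.47  72.24 151.36] [-0.49  0.96  4.44] [ 0.43 -0.16  0.06]
contact
20.7667
```

View pics/down.png

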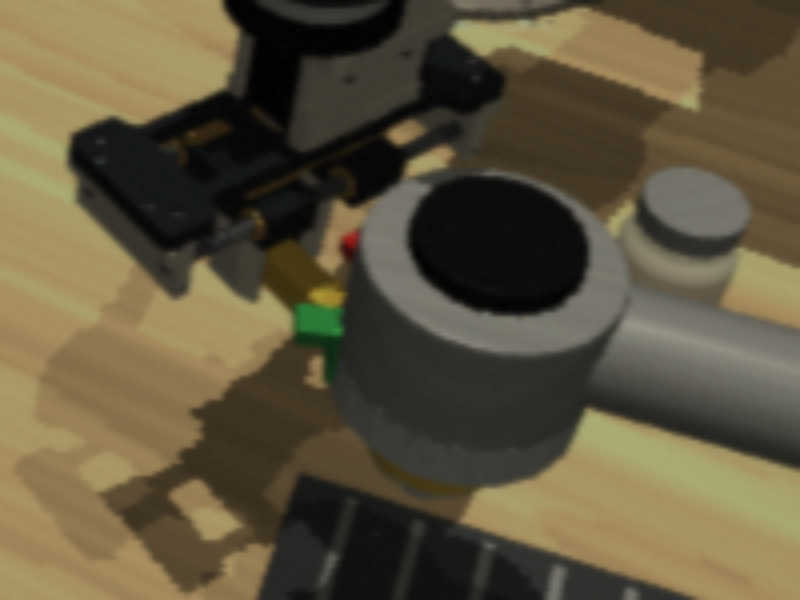

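The handle is below the red tab, and contact came at TCP z ≈ 152.2, exactly the notch floor height (a sill would have been 155). Unload, release and back off.

Run:
```python
from h import *
np.set_printoptions(precision=2,suppress=True)
CA=np.array([595.2,180.2])
robot.movel(gp(CA,RD,151.7),rate=10);robot.sleep(.2);print(current_force(),current_ft_torque())
claw.gripper_to(0.45,10);print(current_grip_width()*92,current_force());robot.sleep(.3)
robot.movel(gp(CA,RD,215),rate=60)
robot.movel(gp(CA,RD,260,r=230),rate=120);robot.sleep(.5)
print(current_clock(),current_force())
for n in("scene","top"):
    im,d=read_camera(n);cv2.imwrite(f"pics/{n}6.png",im);P=cloud(n,d);hsv=cv2.cvtColor(im,cv2.COLOR_BGR2HSV)
    y=(hsv[...,0]>18)&(hsv[...,0]<36)&(hsv[...,1]>150)&(hsv[...,2]>60)&(P[...,2]>150)&(P[...,2]<200)&(np.hypot(P[...,0]-543,P[...,1]-72)<75)
    q=P[y]
    if len(q)>20:
        c=q.mean(0);w=np.linalg.svd(q-c,full_matrices=False)[2][0];w*=-np.sign(w[1])
        print(n,len(q),c,"dir",np.degrees(np.arctan2(w[1],w[0])),"pitch",np.degrees(np.arcsin(w[2])),"z",np.percentile(q[:,2],[50,90]),"off-axis line",np.cross(w[:2],CA-c[:2]))
    r=[(x["xy"],x["confidence"]) for x in tip_of(n,"grip")[:1]]
    print(r,[at_z(n,x[0],171) for x in r])
a=cv2.imread("pics/scene6.png")[190:340,340:540];b=cv2.imread("pics/top6.png")[165:315,90:290]
cv2.imwrite("pics/end.png",cv2.resize(np.hstack([a,b]),(800,300)))
```

```text
[0.55 2.5  3.85] [ 0.5  -0.37 -0.04]
41.400735468732364 [ 0.16 -0.73 -0.34]
25.0833 [-0.33 -0.05 -0.69]
scene 570 [546.48  69.66 177.1 ] dir -115.33387017664332 pitch -1.5778994897061949 z [180.11 182.21] off-axis line -3.2628428390606388
[([403.6, 250.9], 0.65)] [array([544.04,  68.12, 171.  ])]
[] []<stdin>:15: DeprecationWarning: Arrays of 2-dimensional vectors are deprecated. Use arrays of 3-dimensional vectors instead. (deprecated in NumPy 2.0)
```

View pics/end.png

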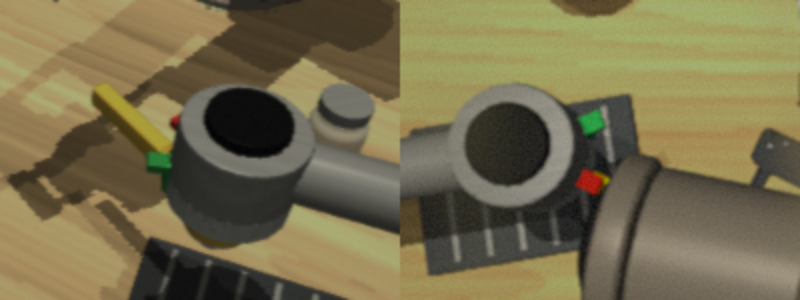

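The nozzle hangs free with its handle below the red tab: in the left crop the handle runs (100,90)–(165,150), and in the right crop it shows past the red tab at (600,180). I'll do one levelness check on the handle's top edge and then hand in.

Run:
```python
from h import *
robot.sleep(.3);n="scene";im,d=read_camera(n);P=cloud(n,d);hsv=cv2.cvtColor(im,cv2.COLOR_BGR2HSV)
y=(hsv[...,0]>18)&(hsv[...,0]<36)&(hsv[...,1]>150)&(P[...,2]>150)&(P[...,2]<200)&(np.hypot(P[...,0]-543,P[...,1]-72)<75)
q=P[y];a=np.radians(RD);s=(q[:,:2]-[595.2,180.2])@[np.cos(a),np.sin(a)]
b=np.arange(80,165,8);zz=[np.percentile(q[(s>=k)&(s<k+8),2],85) for k in b]
k=np.polyfit(b+4,zz,1);print(np.round(zz,1),"pitch",k[0],"clock",current_clock())
if abs(k[0])<.04:print(robot.job_done())
```

```text
[181.6 181.8 181.5 181.9 181.7 181.4 181.4 181.2 181.3 181.6 182. ] pitch -0.0010550968676155744 clock 25.6333
the job is handed in; nothing more can be done
None
```

The nozzle hangs locked and level in the collar with its handle below the red tab, the gripper is clear of it, and the job was handed in at about 25.6 s; the simulator did not report its verdict.

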